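# Feel an electrode post into the hidden seat of an electrolysis stand

### The arm

A 6-joint arm with a two-finger parallel gripper is mounted at the origin on the work surface. World frame = base frame: x ahead of the robot, y to its left, z up, the work surface at z = 0. Lengths are in m, angles in rad, forces in N, time in s.
With the tool pointing down it reaches from about 0.375 to 0.9 m from the base axis. Payload 3.1 kg.
Tool frame: the origin (TCP) lies on the centre line of the jaws, within the pads' length; the fingertips stand 19 mm ahead of it and the grasp point (between the pads) is the TCP; x points along the fingers, z is the direction in which the jaws open and shut, and the axes are right-handed (so a half turn about x gives the same grasp; the last joint's range is limited). The gripper opens to 85 mm and grips with 20 to 120 N. Pads are 22 mm wide; open, the fingers measure 114 mm over their backs; the gripper's body (76 mm by 85 mm) begins 54 mm behind the grasp point. The pads swing forward as they close: fully open they stand 13 mm farther back than shut.
Start: joints at [1.048, 0.527, 1.433, -0, 1.181, -0.178], TCP at [0.211, 0.588, 0.25] pointing down, gripper open.
Joint ranges: [-3.08, 3.08], [-0.75, 2.2], [0.22, 2.44], [-1.43, 4.57], [0, 2.65], [-2.85, 2.85]. Speed limits (rad/s): [2.79, 2.79, 3.14, 3.14, 3.14, 3.14].

### API

Orientations are given as a rotation vector (axis times angle).
In Python, from workcell import sense, viewer, r, finder gives the robot as it stands. The module is installed in compiled form; this text tells all that it offers.
- The arm moves only by the tool carry_out, never from a script. Its arguments are lists of equal length, an entry for each row: "dr": the turn, a rotation vector about the world's x, y, z in degrees, a list of three; "slide": the shift along the world's x, y, z in m, a list of three; "grip": the opening in per cent of the stroke, from 0 (shut) to 100 (fully open). In form: {"dr": [[rx, ry, rz], ...], "slide": [[tx, ty, tz], ...], "grip": [grip, ...]}. A call has 1 to 20 rows; each row is the pose to reach, as a shift and turn from the pose measured when the call began; what a row does not reach only later rows make up. A row lasts 1/10 s, in which the tool goes at most 50 mm and 8.59 degrees, less where a joint would pass 70% of its speed; a pose out of reach is approached as far as the arm can. A call with a gripper value outside its range is refused whole. The fingers move at their own pace and stop on an object; "force" is the grip in N (left out, the last holds). Time passes only in rows, so rows that repeat a pose let the fingers close. It gives the time, the measured TCP pose, the force and the opening at its end, in the units of the state.
- sense(): the state, without advancing time (a new reading comes with each control period).
- viewer.camera(name): name is "scene" or "top" or "wrist"; returns a dict with "pixels" (400x640x3 uint8, red, green, blue), "mtx" (3x3 intrinsics, pixels), "k1" (the pictures are not rectified: a ray, as slopes to the right and down, at radius r is drawn at 1 + k1 r^2 times it, then the intrinsics apply), "cam_to_world" (4x4, takes a point from camera to world coordinates); the wrist camera has in their place "hand_eye" (4x4, takes a point from camera to tool coordinates, whose origin is the TCP and whose axes are the tool frame's). Camera axes: x right, y down, z forward; pixel columns grow to the right and rows downward; lengths in m; the calibration is good to about 2 mm. A picture is of the moment at which its call begins: read the wrist's pose just before it. There is no depth.
- r.job_done(): hands the job in, once; it reports no verdict.
Trained networks look in a picture, given as the dict that the camera call returned (one of the last four; its "shot" number tells which), for a name from the list of things; names that differ only in an ending like _2 or _b are one class to them, and where a whole thing is asked for, a point or a joint stands for the part that bears it (a point fixed in the world has none). Each returns a list of dicts, best first, with "conf" (0 to 1); they miss things now and then, are a little off and sometimes report something else, mostly with a low value. They report only what shows in the picture. A call takes as long as a camera call. They do not tell look-alikes from the thing itself.
- finder.recognise(picture, query): "location" ([column, row] in pixels, amid what is visible of it).
The state is a dict: "time": time; "joint_positions": joint angles; "joint_vel": joint speeds; "effort": joint torques, N m; "eef_pos": TCP position; "tool_rot": TCP orientation; "force": force on the tool from outside, world axes, zero at the start; "torque": the same for the moment, N m; "grip_width": finger opening in m.
Only numpy, scipy, OpenCV 4.12 (cv2) and the standard library are available. Lean on these libraries where they do the work, as an engineer would, in place of code of your own. Each camera call takes 0.05 s, during which the arm holds its last target.

### The job

Take the blue-headed electrode post out of the white rack and plug it into the black socket of the blue electrolysis stand. The seat hole is out of sight somewhere on the floor of the socket's dark well, so rest the tip lightly on the floor and feel about until it drops in, keep hold of the post until it is fully home, then let go and leave it standing upright. Press only lightly, for the sprung seat must not be forced, and leave the red post, the jar and the beaker as they are.

Things in the scene. Friction and masses are not known exactly. Their poses are not given: they have to be found in the camera images.
- blue_post: The post to fit, 70 to 140 g, loosely upright in one of the rack's two holes. Origin: centre of its lower tip; z up along it. Steel shaft 10 mm diameter, tip bevelled to 7 mm over the last 2.5 mm; square blue grip head 22 mm wide (flats across its x and y, along the rack's sides at the start) from 64 to 94 mm above the tip (grasp at 79 mm); black disc and brass terminal on top end at 106 mm.
- red_post: Bystander: an identical post with a red head in the other hole of the rack, 72 mm from the blue one between centres. Same origin and axes. It must stay in its hole.
- rack: White plastic block fixed to the bench, 60 (x) by 140 (y) by 40 mm high. Origin: centre of its underside, z up. Two vertical round holes on its y axis at y = -36 and +36 mm, 11.5 mm in diameter, open at the top, 32 mm deep, so the posts' tips stand 8 mm above the bench.
- stand: Blue electrolysis stand fixed to the bench: base plate 150 (x) by 200 (y) by 12 mm; origin at the centre of its underside, z up. On it, at its y = +52 mm, a square black socket boss, 84 mm wide, top 58 mm above the bench, with the round well in its middle; at y = -46 mm a fixed glass dish, 80 mm in diameter, rim 28 mm above the bench.
- well (a point): Centre of the round well's mouth on top of the black boss, 58 mm above the bench. The well is 32 mm in diameter, 22 mm deep. Its flat floor, 36 mm above the bench, is the top of a black seat with one vertical blind hole, 11.5 mm in diameter, 24 mm deep (bottom 12 mm above the bench at rest). The hole's centre lies 4.5 to 7.5 mm off the well's axis, direction unknown.
- jar: Bystander: white jar with a red cap, 60 mm in diameter, 75 mm high, loose on the bench. Origin: centre of its underside.
- beaker: Bystander: glass beaker, 64 mm in diameter, 85 mm high, loose on the bench. Origin: centre of its underside.
- well_floor (a point): Centre of the well's floor at rest, 22 mm below the well's mouth. The seat is sprung: it gives under a downward push of about 2.5 N, sinks 1 mm per 0.7 N more, and is bottomed out after 8 mm at about 8 N, beyond which it is hard; let go, it springs back to rest height. Pushed sideways with 15 N or more it shifts a little and stays.
Things that resemble listed ones, but are neither listed nor needed, are in the scene too. Of the things that look like the blue_post, the larger one is meant.

How it is judged:
On the way, in this order (a step that is already met when the one before it is completed fails the run):
1. the blue post is held clear above the rack (its tip more than 45 mm above the bench) (height (world z) of blue_post above 0.045 m and contact force between the fingers and blue_post above 1 N), for 0.1 s.
2. still held, the blue post is fully home in the seat hole (tip in the well and less than 16 mm above the underside of the stand) (z of blue_post in the frame of stand below 0.016 m and horizontal distance between blue_post and well below 0.014 m and contact force between the fingers and blue_post above 1 N), for 0.1 s.
At the end, for the whole second after the job is handed in: Blue post released, at rest in the seat hole: tip within 14 mm of the well's axis and under 16 mm above the stand's underside (hole bottom 12 mm), upright within 0.14 rad. Red post within 15 mm, jar and beaker within 30 mm of their starts, upright within 0.2 rad (z of blue_post in the frame of stand below 0.016 m and horizontal distance between blue_post and well below 0.014 m and angle between blue_post's own z axis and vertical below 0.14 rad and linear speed of blue_post below 0.02 m/s and distance of red_post from where it was at the start of the episode below 0.015 m and angle between each of red_post, jar, beaker's own z axis and vertical below 0.2 rad and distance of each of jar, beaker from where it was at the start of the episode below 0.03 m); the robot touches nothing.
It fails at once if the blue post is forced against the stand or its seat with more than 25 N (contact force between blue_post and stand above 25 N).
It fails at once if the red post is pulled or knocked out of its hole (distance of red_post from where it was at the start of the episode above 0.02 m).
It fails at once if the jar or the beaker is pushed away (distance of any of jar, beaker from where it was at the start of the episode above 0.04 m).
It also fails if it takes over 58 s, if anything falls off the work surface, if the arm or the gripper's body presses on something with over 40 N, if the wrist force passes 120 N, or if a joint passes its speed limit or range.

## Working session

There is one attempt and no reset: what is moved stays moved. The work goes in short steps, Python scripts to look and compute and a tool call to move; the robot and the scene stay as the last step left them, time stands still between calls to the robot, and variables do not carry over. Pictures are saved under pics/ and viewed, and the job is handed in when it is done.

Besides the shell and the picture viewer there is one more tool, called after "Request:" as name(argument=value, ...) on one line, values as JSON. carry_out: Moves the arm, as the interface text tells. Its arguments: {"type":"object","properties":{"dr":{"type":"array"},"slide":{"type":"array"},"grip":{"type":"array"},"force":{"type":"number"}},"required":["dr","slide","grip"]}

```bash
mkdir -p pics; cat > h.py <<'E'
import numpy as np, cv2
from workcell import sense, viewer, r, finder
from scipy.spatial.transform import Rotation as R
def shot(name,fn=None):
    s=sense(); p=viewer.camera(name)
    if fn: cv2.imwrite('pics/'+fn,cv2.cvtColor(p['pixels'],cv2.COLOR_RGB2BGR))
    if 'hand_eye' in p:
        T=np.eye(4);T[:3,:3]=R.from_rotvec(s['tool_rot']).as_matrix();T[:3,3]=s['eef_pos']
        p['c2w']=T@np.array(p['hand_eye'])
    else: p['c2w']=np.array(p['cam_to_world'])
    return p
def ray(p,px):
    K=np.array(p['mtx']);d=np.array([(px[0]-K[0,2])/K[0,0],(px[1]-K[1,2])/K[1,1]])
    u=d.copy()
    for _ in range(50): u=d/(1+p['k1']*(u@u))
    T=p['c2w'];return T[:3,3],T[:3,:3]@np.array([u[0],u[1],1])
def at_z(p,px,z):
    o,d=ray(p,px);return o+d*(z-o[2])/d[2]
def proj(p,X):
    T=np.linalg.inv(p['c2w']);c=T[:3,:3]@np.array(X)+T[:3,3];u=c[:2]/c[2];u=u*(1+p['k1']*(u@u))
    K=np.array(p['mtx']);return [K[0,0]*u[0]+K[0,2],K[1,1]*u[1]+K[1,2]]
E
python3 - <<'E'
from h import *
s=sense();print(s)
for n in ['scene','top','wrist']:
    p=shot(n,n+'0.png')
    print(n,p['c2w'].round(3).tolist(),p['mtx'],p['k1'])
    for q in ['blue_post','red_post','rack','stand','well','jar','beaker']:
        try: print(q,[(round(d['conf'],2),np.round(d['location']).tolist()) for d in finder.recognise(p,q)])
        except Exception as e: print(q,e)
E
```

```text
{'time': 0.0, 'joint_positions': array([ 1.04748494e+00,  5.28467433e-01,  1.43391889e+00, -2.52599769e-06,
        1.18141738e+00, -1.78522940e-01]), 'joint_vel': array([ 0.00025841,  0.00094354,  0.00120485, -0.00025973, -0.00043791,
       -0.00024925]), 'effort': array([-1.50765805e-03, -4.42337251e+01, -1.78027689e+01, -3.28770193e-04,
        8.58461164e-03,  1.46315591e-05]), 'eef_pos': array([0.21088494, 0.58761525, 0.24932754]), 'tool_rot': array([-0.95262196,  1.35487102,  0.95107863]), 'force': array([0.3504841 , 0.63423302, 0.06281927]), 'torque': array([-0.00148162, -0.00259604, -0.04087586]), 'grip_width': 0.08540674061048482}
scene [[-0.317, 0.695, -0.646, 1.103], [0.948, 0.245, -0.201, 0.188], [0.019, -0.676, -0.737, 0.668], [0.0, 0.0, 0.0, 1.0]] [[492.75430795   0.         315.71478204]
 [  0.         492.75430795 200.50303956]
 [  0.           0.           1.        ]] 0.007962010092312405
blue_post [(0.65, [242.0, 137.0]), (0.52, [234.0, 178.0])]
red_post [(0.63, [206.0, 129.0])]
rack [(0.84, [225.0, 157.0]), (0.46, [209.0, 127.0])]
stand [(0.89, [423.0, 243.0])]
w
[... 302 characters left out ...]
         0.           1.        ]] 0.017114971818073692
blue_post [(0.58, [398.0, 214.0])]
red_post [(0.64, [445.0, 261.0])]
rack [(0.67, [419.0, 253.0])]
stand [(0.75, [231.0, 227.0])]
well [(0.77, [232.0, 224.0]), (0.33, [336.0, 164.0])]
jar [(0.73, [332.0, 270.0])]
beaker [(0.77, [338.0, 164.0])]
wrist [[0.337, 0.895, 0.293, 0.135], [0.942, -0.32, -0.105, 0.615], [-0.0, 0.311, -0.95, 0.374], [0.0, 0.0, 0.0, 1.0]] [[294.36623349   0.         322.06699425]
 [  0.         294.36623349 196.37003126]
 [  0.           0.           1.        ]] 0.011709543187779637
blue_post []
red_post [(0.48, [165.0, 395.0])]
rack []
stand [(0.79, [164.0, 396.0])]
well [(0.89, [165.0, 396.0])]
jar []
beaker []
```

View pics/scene0.png

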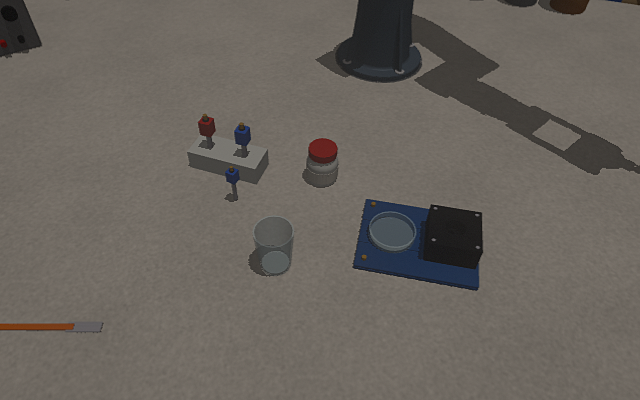

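View pics/top0.png

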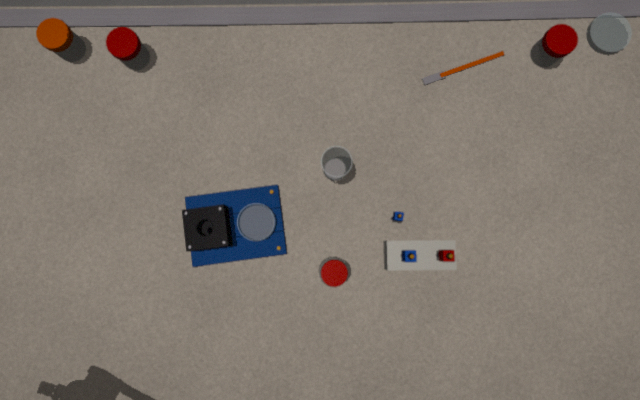

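The blue post is in the rack at about (409,256) in the top picture. The red post is at (446,256), a small look-alike stands at (398,216), and the boss is at about (207,228). I'll zoom in to measure.

```bash
python3 - <<'E'
from h import *
im=cv2.imread('pics/top0.png')
a=cv2.resize(im[170:290,370:470],None,fx=5,fy=5,interpolation=cv2.INTER_CUBIC)
b=cv2.convertScaleAbs(cv2.resize(im[195:260,175:240],None,fx=9,fy=9,interpolation=cv2.INTER_CUBIC),alpha=2.5)
cv2.imwrite('pics/za.png',a);cv2.imwrite('pics/zb.png',b)
E
```

```text
(no output)
```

View pics/za.png

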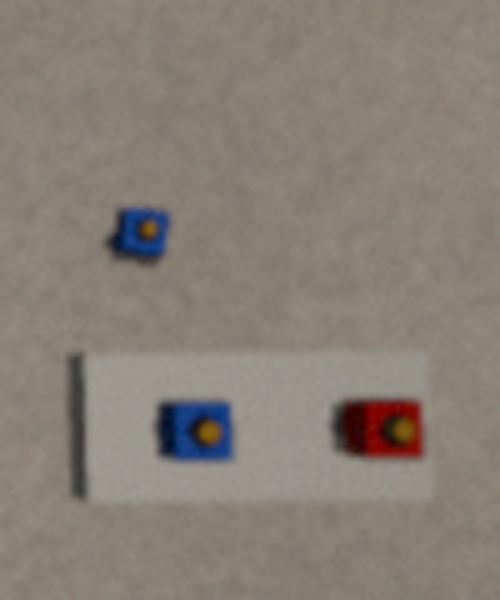

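View pics/zb.png

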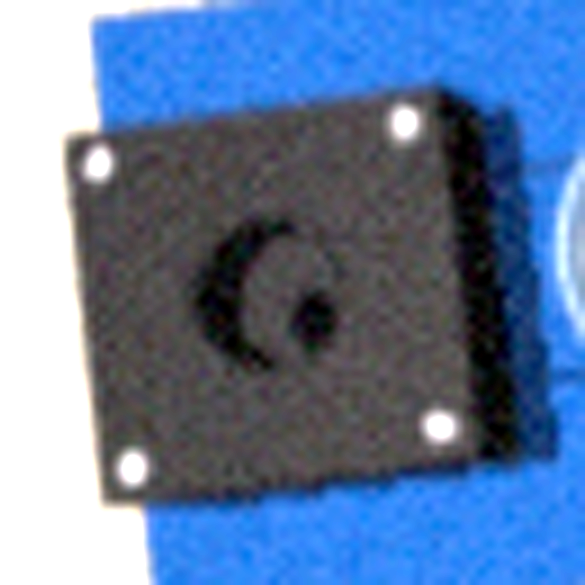

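The contrast-stretched crop shows the seat hole as a dark spot at about (314,320). Next I'll compute positions.

```bash
python3 - <<'E'
from h import *
p=shot('top')
def z(q,f,o): return [(q[0]+.5)/f-.5+o[0],(q[1]+.5)/f-.5+o[1]]
A=lambda q:z(q,5,(370,170)); B=lambda q:z(q,9,(175,195))
print('blue term',at_z(p,A((209,431)),.114)); print('red term',at_z(p,A((403,430)),.114))
c=[at_z(p,A(q),.04) for q in [(84,352),(428,352),(433,498),(86,500)]]
print('rack',np.round(c,4),np.mean(c,0)); d=c[1]-c[0]+c[2]-c[3];print(np.degrees(np.arctan2(d[1],d[0])))
s=[at_z(p,B(q),.058) for q in [(97,164),(404,123),(440,426),(132,467)]]
w=np.mean(s,0);print('boss screws',np.round(s,4),w);d=s[1]-s[0]+s[2]-s[3];print(np.degrees(np.arctan2(d[1],d[0])))
c=[at_z(p,B(q),.058) for q in [(66,137),(437,90),(478,464),(105,503)]];print('corners',np.mean(c,0))
h=at_z(p,B((314,320)),.036);print('hole',h,h-w)
print('floor c px',(np.array(proj(p,[w[0],w[1],.036]))-[175,195])*9, 'mouth',(np.array(proj(p,w))-[175,195])*9)
# scene cross-check
p=shot('scene')
im=cv2.imread('pics/scene0.png')
cv2.imwrite('pics/sc.png',cv2.convertScaleAbs(cv2.resize(im[100:290,190:490],None,fx=2.6,fy=2.6,interpolation=cv2.INTER_CUBIC),alpha=1.8))
print(proj(p,w))
for q in [(242,137),(206,129)]: print(at_z(p,q,.087))
print('beaker',at_z(p,(272,242),.04),'jar',at_z(p,(323,164),.04))
E
```

```text
blue term [ 0.48482307 -0.14596522  0.114     ]
red term [ 0.48397032 -0.21785452  0.114     ]
rack [[ 0.5154 -0.1133  0.04  ]
 [ 0.513  -0.2536  0.04  ]
 [ 0.4539 -0.2529  0.04  ]
 [ 0.4555 -0.1121  0.04  ]] [ 0.48443072 -0.18297576  0.04      ]
-90.81531525346665
boss screws [[0.577  0.2916 0.058 ]
 [0.585  0.2235 0.058 ]
 [0.5174 0.2154 0.058 ]
 [0.5096 0.2833 0.058 ]] [0.54723246 0.25343295 0.058     ]
-83.39603595544118
corners [0.54649875 0.25269562 0.058     ]
hole [0.54223835 0.24906118 0.036     ] [-0.00499411 -0.00437177 -0.022     ]
floor c px [290.87090622 294.46307594] mouth [264.40533008 290.4616418 ]
[np.float64(456.5221072195427), np.float64(226.7900874013319)]
[ 0.49026787 -0.14593274  0.087     ]
[ 0.49183874 -0.21706426  0.087     ]
beaker [ 0.66138833 -0.02129372  0.04      ] jar [ 4.60680204e-01 -1.83727622e-04  4.00000000e-02]
```

View pics/sc.png

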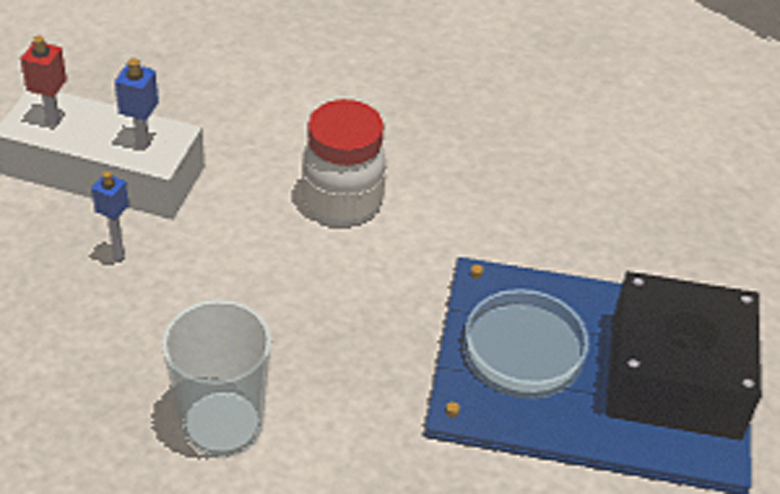

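```bash
python3 - <<'E'
from h import *
s=sense();m=R.from_rotvec(s['tool_rot']).as_matrix();print(m.round(3),np.degrees(np.arctan2(m[1,2],m[0,2])))
p=shot('top');q=[370+(148+.5)/5-.5,170+(230+.5)/5-.5];print(at_z(p,q,.08))
E
```

```text
[[-0.    -0.941  0.338]
 [-0.     0.338  0.941]
 [-1.     0.    -0.   ]] 70.24565942709846
[ 0.56225505 -0.13291474  0.08      ]
```

Request:
carry_out(dr=[[0,0,-35],[0,0,-35],[0,0,-35],[0,0,-35],[0,0,-35],[0,0,-35],[0,0,-35],[0,0,-35],[0,0,-35],[0,0,-71],[0,0,-71],[0,0,-71],[0,0,-71],[0,0,-71],[0,0,-71],[0,0,-71],[0,0,-71],[0,0,-71],[0,0,-71],[0,0,-71]], slide=[[0.25,-0.34,0],[0.25,-0.34,0],[0.25,-0.34,0],[0.25,-0.34,0],[0.25,-0.34,0],[0.25,-0.34,0],[0.25,-0.34,0],[0.25,-0.34,0],[0.25,-0.34,0],[0.274,-0.735,-0.03],[0.274,-0.735,-0.03],[0.274,-0.735,-0.03],[0.274,-0.735,-0.03],[0.274,-0.735,-0.03],[0.274,-0.735,-0.03],[0.274,-0.735,-0.03],[0.274,-0.735,-0.03],[0.274,-0.735,-0.03],[0.274,-0.735,-0.03],[0.274,-0.735,-0.03]], grip=[45,45,45,45,45,45,45,45,45,45,45,45,45,45,45,45,45,45,45,45])

```text
time: 3.35
eef_pos: [0.4847, -0.1457, 0.2202]
tool_rot: [0.011, 1.572, -0.009]
force: [0.8, 0.7, 0.1]
grip_width: 0.0385
```

```bash
python3 - <<'E'
from h import *
s=sense();print(s['time'],s['eef_pos'],s['joint_positions'],s['grip_width'])
p=shot('wrist','w1.png')
m=R.from_rotvec(s['tool_rot']).as_matrix();print(np.degrees(np.arctan2(m[1,2],m[0,2])),m[:,0])
print(proj(p,[.485,-.1465,.114]),proj(p,[.484,-.218,.114]))
print(np.array(p['hand_eye']).round(4))
E
```

```text
3.35 [ 0.4847122  -0.14568722  0.22023986] [-5.13301955e-01  4.11350042e-01  1.75894132e+00  4.74173285e-04
  9.72528027e-01 -5.00859352e-01] 0.03848172985900721
-0.728200067045309 [-8.76192873e-04  9.43690691e-04 -9.99999171e-01]
[np.float64(323.7620326234034), np.float64(202.2894683154876)] [np.float64(323.4149112812727), np.float64(277.21551306096785)]
[[ 2.000e-04 -3.113e-01  9.503e-01 -1.235e-01]
 [ 1.300e-03 -9.503e-01 -3.113e-01  7.950e-02]
 [ 1.000e+00  1.300e-03  2.000e-04 -1.100e-03]
 [ 0.000e+00  0.000e+00  0.000e+00  1.000e+00]]
```

View pics/w1.png

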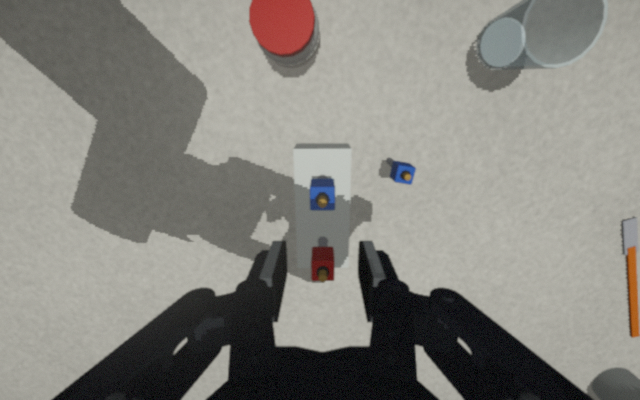

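The terminals are at about (323,201) for blue and (323,274) for red, within 1–3 px of the prediction. The jaws will straddle the blue head along x. Descending.

Request:
carry_out(dr=[[0,0,0],[0,0,0],[0,0,0],[0,0,0],[0,0,0],[0,0,0],[0,0,0]], slide=[[0,0,-0.04],[0,0,-0.08],[0,0,-0.11],[0,0,-0.125],[0,0,-0.133],[0,0,-0.133],[0,0,-0.133]], grip=[45,45,45,45,45,45,45])

```text
time: 4.1
eef_pos: [0.4854, -0.1448, 0.088]
tool_rot: [0.008, 1.57, -0.008]
force: [1.0, 0.0, 0.6]
grip_width: 0.0381
```

```bash
python3 - <<'E'
from h import *
s=sense();print(s['time'],s['eef_pos'],s['force'])
p=shot('wrist','w2.png')
for X in ([.485,-.1465,.114],[.4847,-.1457,.114],[.484,-.218,.114]):print(proj(p,X))
E
```

```text
4.1 [ 0.48539666 -0.14481528  0.08804155] [0.97416558 0.01528906 0.6013898 ]
[np.float64(323.5979046199303), np.float64(313.32914805818314)]
[np.float64(322.8315143778826), np.float64(311.671724603121)]
[np.float64(322.6117056343059), np.float64(439.1354215587718)]
```

View pics/w2.png

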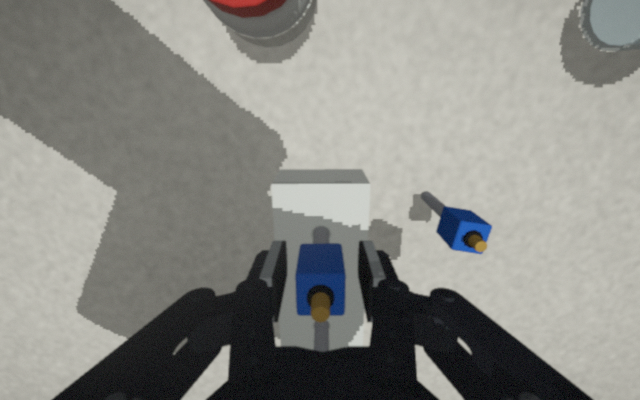

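The head, with its terminal at (320,308), is centred between the pads. Close and lift.

Request:
carry_out(dr=[[0,0,0],[0,0,0],[0,0,0],[0,0,0],[0,0,0],[0,0,0]], slide=[[0,0,0],[0,0,0],[0,0,0],[0,0,0],[0,0,0],[0,0,0]], grip=[15,15,15,15,15,15], force=40)

```text
time: 4.75
eef_pos: [0.4859, -0.1454, 0.0895]
tool_rot: [0.008, 1.568, -0.009]
force: [-1.1, 0.6, 6.6]
grip_width: 0.0215
```

Request:
carry_out(dr=[[0,0,0],[0,0,0],[0,0,0],[0,0,0],[0,0,0],[0,0,0],[0,0,0]], slide=[[0,0,0.01],[0,0,0.025],[0,0,0.045],[0,0,0.07],[0,0,0.1],[0,0,0.1],[0,0,0.1]], grip=[15,15,15,15,15,15,15])

```text
time: 5.45
eef_pos: [0.4861, -0.1455, 0.1905]
tool_rot: [0.007, 1.566, -0.01]
force: [-0.0, -0.6, -0.8]
grip_width: 0.0218
```

```bash
python3 - <<'E'
from h import *
s=sense();print(s['time'],s['eef_pos'],s['force'],s['torque'],s['grip_width'],s['joint_positions'])
m=R.from_rotvec(s['tool_rot']).as_matrix();print(np.degrees(np.arctan2(m[1,2],m[0,2])),m[:,0])
p=shot('wrist','w3.png');p=shot('scene','s3.png')
t=s['eef_pos']-[0,0,.079];print(t,proj(p,t))
E
```

```text
5.45 [ 0.48609997 -0.1454994   0.19045265] [-0.00517912 -0.56257561 -0.77386535] [0.05384088 0.00628461 0.02204452] 0.021843193630155886 [-5.11608498e-01  4.56500916e-01  1.78924809e+00  5.35488602e-04
  8.90880585e-01 -5.00916326e-01]
-0.6315841471441938 [ 0.00453149 -0.00206675 -0.9999876 ]
[ 0.48609997 -0.1454994   0.11145265] [np.float64(241.92865217513673), np.float64(124.99567909559912)]
```

View pics/w3.png

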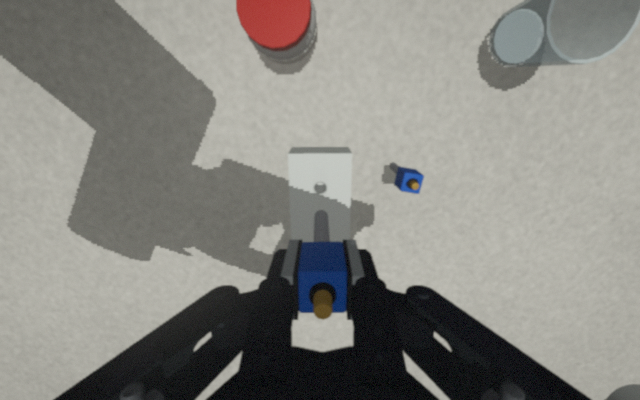

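View pics/s3.png

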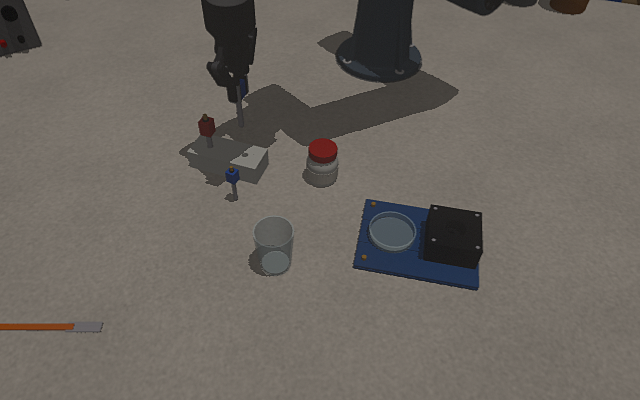

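The post is held, with its tip at (240,126) in the scene view against a prediction of (242,125), and the red post is still in place. Next I'll check the post's tilt and where it sits in the grip using the wrist view.

```bash
python3 - <<'E'
from h import *
p=shot('wrist');s=sense();m=R.from_rotvec(s['tool_rot']).as_matrix()
for rel in(.079,.081): 
  t=s['eef_pos']+m[:,0]*rel; print(rel,t,proj(p,t),proj(p,t+[0,.01,0]),proj(p,t+[0.005,0,0]))
print('term',proj(p,s['eef_pos']-m[:,0]*.027))
im=cv2.imread('pics/w3.png')
cv2.imwrite('pics/z3.png',cv2.convertScaleAbs(cv2.resize(im[170:330,270:370],None,fx=5,fy=5,interpolation=cv2.INTER_CUBIC)[:600*2],alpha=1.5)[:600])
E
```

```text
0.079 [ 0.48508932 -0.14492023  0.10955092] [np.float64(323.2153506697551), np.float64(213.09192604143394)] [np.float64(323.0987101170311), np.float64(200.28701136200178)] [np.float64(329.9827283025751), np.float64(213.02862713832613)]
0.081 [ 0.48509022 -0.14491982  0.10755092] [np.float64(323.2042503571977), np.float64(212.11083180424603)] [np.float64(323.0884790126687), np.float64(199.40439904583985)] [np.float64(329.9129768875986), np.float64(212.04802387290727)]
term [np.float64(324.3240771749788), np.float64(310.9756755857785)]
```

View pics/z3.png

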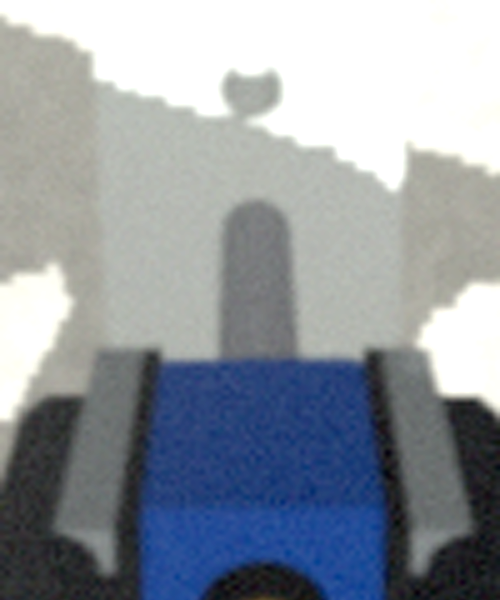

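Request:
carry_out(dr=[[0,0,0],[0,0,0],[0,0,0],[0,0,0],[0,0,0],[0,0,0],[0,0,0],[0,0,0],[0,0,0],[0,0,0],[0,0,0],[0,0,0],[0,0,0]], slide=[[0.005,0.035,0.01],[0.01,0.08,0.01],[0.018,0.125,0.01],[0.025,0.17,0.01],[0.032,0.215,0.01],[0.038,0.26,0.01],[0.044,0.3,0.01],[0.05,0.34,0.01],[0.055,0.37,0.01],[0.058,0.39,0.01],[0.058,0.395,0.0],[0.058,0.395,-0.01],[0.058,0.395,-0.01]], grip=[15,15,15,15,15,15,15,15,15,15,15,15,15])

```text
time: 6.9
eef_pos: [0.5409, 0.2485, 0.1755]
tool_rot: [0.008, 1.577, -0.011]
force: [-0.4, -0.1, -1.1]
grip_width: 0.0214
```

```bash
python3 - <<'E'
from h import *
s=sense();print(s['time'],s['eef_pos'],s['force'],s['torque'],s['grip_width'])
m=R.from_rotvec(s['tool_rot']).as_matrix();print(m[:,0])
p=shot('wrist','w4.png')
t=s['eef_pos']+m[:,0]*.08;print(t,proj(p,t),'hole',proj(p,[.5422,.2491,.036]),'well',proj(p,[.5472,.2534,.058]))
im=cv2.imread('pics/w4.png')
cv2.imwrite('pics/z4.png',cv2.convertScaleAbs(cv2.resize(im[120:320,220:420],None,fx=3,fy=3,interpolation=cv2.INTER_CUBIC),alpha=3))
p=shot('scene','s4.png');im=cv2.imread('pics/s4.png')
print(proj(p,t),proj(p,[.5422,.2491,.036]))
cv2.imwrite('pics/z4s.png',cv2.convertScaleAbs(cv2.resize(im[150:300,370:520],None,fx=4,fy=4,interpolation=cv2.INTER_CUBIC),alpha=3))
E
```

```text
6.9 [0.54089692 0.24853261 0.17553429] [-0.4448863  -0.0863269  -1.05438677] [ 0.01305647  0.00452818 -0.02589503] 0.02138989496656815
[-0.00613152 -0.00192551 -0.99997935]
[0.5404064  0.24837857 0.09553595] [np.float64(323.4211159941599), np.float64(212.83442012933733)] hole [np.float64(325.4629615706953), np.float64(188.7057602454917)] well [np.float64(331.3856559547111), np.float64(191.2591948201282)]
[np.float64(459.3377175928825), np.float64(207.5313966366712)] [np.float64(451.23737497605146), np.float64(232.3734255501045)]
```

View pics/z4.png

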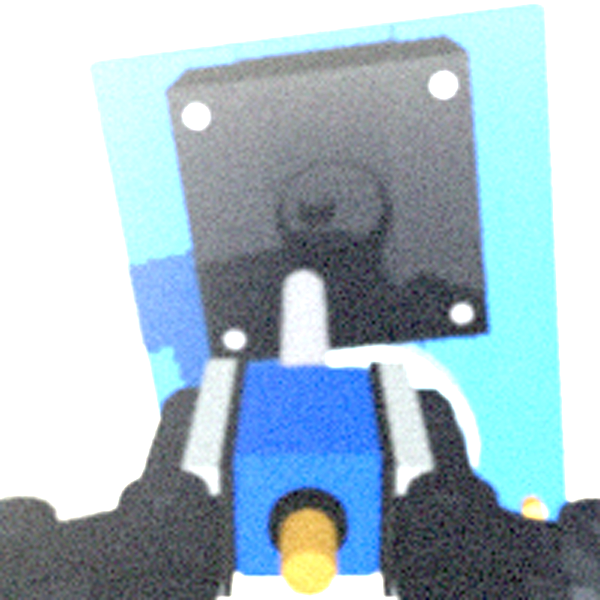

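View pics/z4s.png

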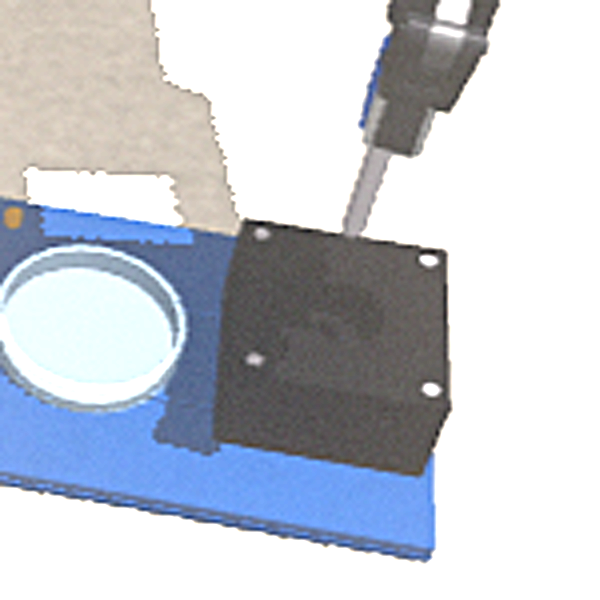

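The dark hole shows at (317,210) in the wrist crop, agreeing with the top-camera estimate. Correcting for the wrist camera's offset puts it at about (0.544, 0.249). Descend into the well, above the floor.

Request:
carry_out(dr=[[0,0,0],[0,0,0],[0,0,0],[0,0,0],[0,0,0]], slide=[[0.0035,0.0005,0],[0.0035,0.0005,-0.005],[0.0035,0.0005,-0.015],[0.0035,0.0005,-0.025],[0.0035,0.0005,-0.025]], grip=[15,15,15,15,15])

```text
time: 7.5
eef_pos: [0.5444, 0.2486, 0.1503]
tool_rot: [0.009, 1.577, -0.011]
force: [-1.2, 0.4, -0.7]
grip_width: 0.0213
```

```bash
python3 - <<'E'
from h import *
s=sense();print(s['time'],s['eef_pos'],s['force'],s['torque'],s['grip_width'])
m=R.from_rotvec(s['tool_rot']).as_matrix();print(m[:,0]);t=s['eef_pos']+m[:,0]*.08;print(t)
p=shot('wrist','w5.png')
print(proj(p,t),'hole',proj(p,[.544,.249,.036]))
im=cv2.imread('pics/w5.png')
cv2.imwrite('pics/z5.png',cv2.convertScaleAbs(cv2.resize(im[120:270,245:395],None,fx=4,fy=4,interpolation=cv2.INTER_CUBIC),alpha=3.5))
E
```

```text
7.5 [0.54442051 0.2486441  0.15030216] [-1.21923182  0.43555457 -0.67784992] [-0.00295458  0.03482059  0.02262991] 0.021283004170095623
[-0.00656918 -0.00180486 -0.99997679]
[0.54389498 0.24849971 0.07030402]
[np.float64(323.4205509384831), np.float64(212.8329332017786)] hole [np.float64(323.6345335835803), np.float64(197.5247039945915)]
```

View pics/z5.png

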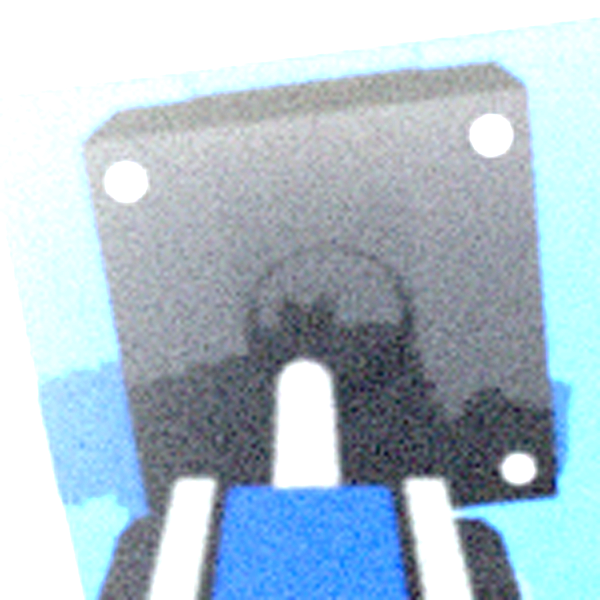

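The column of the hole, at (308,315) in the crop, lines up with the shaft. Lower to just above the floor.

Request:
carry_out(dr=[[0,0,0],[0,0,0],[0,0,0],[0,0,0],[0,0,0]], slide=[[0,0.0005,-0.008],[0,0.0005,-0.018],[0,0.0005,-0.025],[0,0.0005,-0.028],[0,0.0005,-0.028]], grip=[15,15,15,15,15])

```text
time: 8.05
eef_pos: [0.5445, 0.2493, 0.1223]
tool_rot: [0.008, 1.577, -0.011]
force: [-0.2, 0.0, -0.7]
grip_width: 0.0214
```

Request:
carry_out(dr=[[0,0,0],[0,0,0],[0,0,0],[0,0,0]], slide=[[0,0,-0.002],[0,0,-0.004],[0,0,-0.005],[0,0,-0.005]], grip=[15,15,15,15])

```text
time: 8.45
eef_pos: [0.5445, 0.2493, 0.1173]
tool_rot: [0.008, 1.577, -0.011]
force: [-0.2, 0.4, -1.3]
grip_width: 0.0213
```

Request:
carry_out(dr=[[0,0,0],[0,0,0],[0,0,0]], slide=[[0,0,-0.001],[0,0,-0.002],[0,0,-0.002]], grip=[15,15,15])

```text
time: 8.75
eef_pos: [0.5445, 0.2493, 0.1152]
tool_rot: [0.009, 1.577, -0.011]
force: [0.2, 0.6, -0.7]
grip_width: 0.0213
```

Request:
carry_out(dr=[[0,0,0],[0,0,0],[0,0,0]], slide=[[0,0,-0.001],[0,0,-0.002],[0,0,-0.002]], grip=[15,15,15])

```text
time: 9.05
eef_pos: [0.5445, 0.2494, 0.1131]
tool_rot: [0.009, 1.577, -0.011]
force: [0.1, 0.7, -0.6]
grip_width: 0.0212
```

There is no contact force 3 mm below the expected floor height, so the tip seems to be entering the hole. Continue gently.

Request:
carry_out(dr=[[0,0,0],[0,0,0],[0,0,0]], slide=[[0,0,-0.001],[0,0,-0.002],[0,0,-0.003]], grip=[15,15,15])

```text
time: 9.35
eef_pos: [0.5445, 0.2494, 0.11]
tool_rot: [0.009, 1.577, -0.011]
force: [-0.2, 0.6, -0.4]
grip_width: 0.0214
```

Request:
carry_out(dr=[[0,0,0],[0,0,0],[0,0,0]], slide=[[0,0,-0.001],[0,0,-0.002],[0,0,-0.003]], grip=[15,15,15])

```text
time: 9.65
eef_pos: [0.5445, 0.2494, 0.1069]
tool_rot: [0.009, 1.577, -0.011]
force: [-0.4, -0.6, -1.0]
grip_width: 0.0213
```

Request:
carry_out(dr=[[0,0,0],[0,0,0],[0,0,0],[0,0,0]], slide=[[0,0,-0.002],[0,0,-0.004],[0,0,-0.006],[0,0,-0.006]], grip=[15,15,15,15])

```text
time: 10.05
eef_pos: [0.5443, 0.2495, 0.1005]
tool_rot: [0.009, 1.578, -0.011]
force: [-0.1, 1.0, -0.6]
grip_width: 0.0216
```

Request:
carry_out(dr=[[0,0,0],[0,0,0],[0,0,0],[0,0,0]], slide=[[0,0,-0.001],[0,0,-0.002],[0,0,-0.004],[0,0,-0.004]], grip=[15,15,15,15])

```text
time: 10.45
eef_pos: [0.5443, 0.2495, 0.0963]
tool_rot: [0.009, 1.578, -0.011]
force: [-0.5, 1.6, -0.8]
grip_width: 0.0216
```

Request:
carry_out(dr=[[0,0,0],[0,0,0],[0,0,0]], slide=[[0,0,-0.001],[0,0,-0.002],[0,0,-0.002]], grip=[15,15,15])

```text
time: 10.75
eef_pos: [0.5443, 0.2495, 0.0941]
tool_rot: [0.009, 1.578, -0.011]
force: [-0.6, 1.1, -1.6]
grip_width: 0.0215
```

Request:
carry_out(dr=[[0,0,0],[0,0,0]], slide=[[0,0,-0.001],[0,0,-0.001]], grip=[15,15])

```text
time: 10.95
eef_pos: [0.5443, 0.2495, 0.0932]
tool_rot: [0.009, 1.578, -0.011]
force: [-1.2, 0.9, 0.7]
grip_width: 0.0216
```

Request:
carry_out(dr=[[0,0,0],[0,0,0]], slide=[[0,0,-0.001],[0,0,-0.001]], grip=[15,15])

```text
time: 11.15
eef_pos: [0.5443, 0.2495, 0.0924]
tool_rot: [0.009, 1.578, -0.011]
force: [-1.3, 0.6, 0.7]
grip_width: 0.0217
```

The vertical force went from about -1 N to +0.7 N, which means the tip is resting on the hole bottom. Check with a picture before releasing.

```bash
python3 - <<'E'
from h import *
s=sense();print(s['eef_pos'],s['force'])
m=R.from_rotvec(s['tool_rot']).as_matrix()
p=shot('scene','s6.png');im=cv2.imread('pics/s6.png')
cv2.imwrite('pics/z6.png',cv2.convertScaleAbs(cv2.resize(im[130:280,370:520],None,fx=4,fy=4,interpolation=cv2.INTER_CUBIC),alpha=2.5))
E
```

```text
[0.54433622 0.24950863 0.092381  ] [-1.25811995  0.6033628   0.74060365]
```

View pics/z6.png

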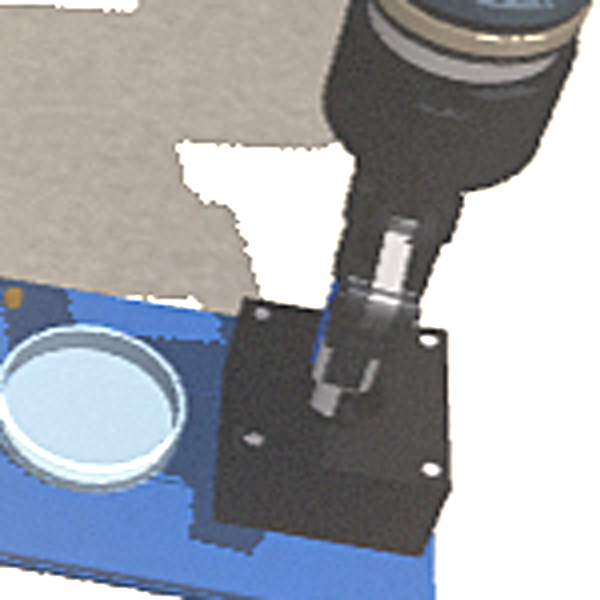

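Request:
carry_out(dr=[[0,0,0],[0,0,0]], slide=[[0,0,-0.001],[0,0,-0.001]], grip=[15,15])

```text
time: 11.4
eef_pos: [0.5443, 0.2495, 0.0914]
tool_rot: [0.009, 1.578, -0.011]
force: [-1.0, 1.4, 3.7]
grip_width: 0.0216
```

The force rose to 3.7 N with 1 mm more, so the post is bottomed with the tip at about 12 mm. Ease off, open, and withdraw upwards.

Request:
carry_out(dr=[[0,0,0],[0,0,0],[0,0,0],[0,0,0],[0,0,0],[0,0,0],[0,0,0]], slide=[[0,0,0.0005],[0,0,0.0005],[0,0,0.0005],[0,0,0.0005],[0,0,0.0005],[0,0,0.0005],[0,0,0.0005]], grip=[15,15,45,45,45,45,45])

```text
time: 12.1
eef_pos: [0.5443, 0.2495, 0.0918]
tool_rot: [0.009, 1.578, -0.011]
force: [0.2, -0.0, -0.7]
grip_width: 0.0383
```

Request:
carry_out(dr=[[0,0,0],[0,0,0],[0,0,0],[0,0,0],[0,0,0],[0,0,0],[0,0,0]], slide=[[0,0,0.01],[0,0,0.03],[0,0,0.06],[0,0,0.1],[0,0,0.14],[0,0,0.15],[0,0,0.15]], grip=[45,45,45,45,45,45,45])

```text
time: 12.8
eef_pos: [0.5455, 0.2498, 0.2446]
tool_rot: [0.01, 1.572, -0.01]
force: [-0.2, -0.2, 0.2]
grip_width: 0.0385
```

```bash
python3 - <<'E'
from h import *
s=sense();print(s['time'],s['eef_pos'],s['force'],s['grip_width'])
p=shot('wrist','w7.png');p=shot('scene','s7.png');im=cv2.imread('pics/s7.png')
print(proj(p,[.5438,.2494,.012+.079]),proj(p,[.5438,.2494,.118]))
cv2.imwrite('pics/z7.png',cv2.convertScaleAbs(cv2.resize(im[100:290,190:490],None,fx=2.6,fy=2.6,interpolation=cv2.INTER_CUBIC),alpha=1.8))
E
```

```text
12.8 [0.54548533 0.24975788 0.24464039] [-0.18116848 -0.20918819  0.19735833] 0.03852119622252871
[np.float64(459.041196208268), np.float64(211.14032706965818)] [np.float64(463.15620273162915), np.float64(199.4773833373065)]
```

View pics/z7.png

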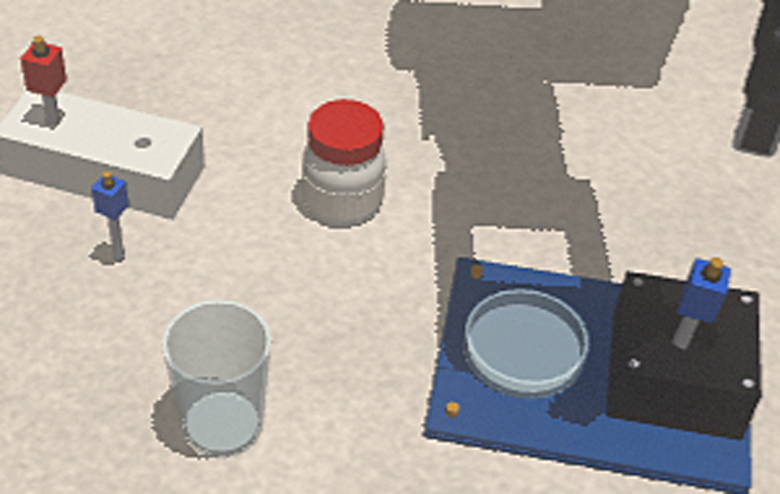

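View pics/w7.png

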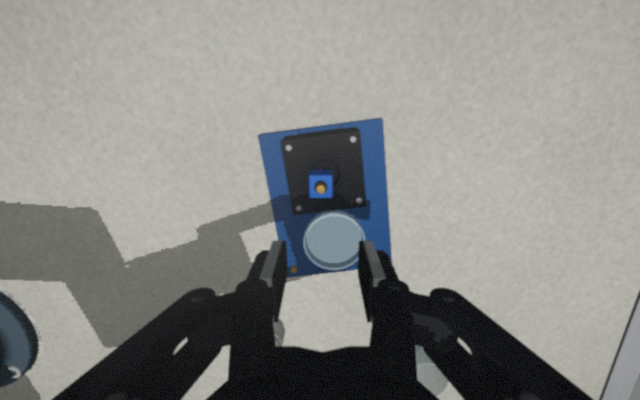

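The post is standing upright with its head at about (461,211), against a predicted (459,211) when home. The red post, jar and beaker show at the same pixels as before. Handing in.

```bash
python3 -c "
from h import *
print(r.job_done())"
```

```text
the job is handed in; nothing more can be done
None
```

The blue post is out of the rack and standing upright in the seat hole of the stand's socket. I handed the job in at about 12.9 s of the 58 s allowed, and no verdict was reported.

- **Finding the hole:** I did not need to feel about for it. With the contrast raised, the top and wrist pictures showed it as a dark spot about 6.6 mm off the well's axis. The tip went in on the first careful descent.
- **Fully home:** The post met almost no resistance until the hole bottom. I pressed 1 mm further, to about 3.7 N (limit 25 N), while still gripping it. From the arm's height I put the tip at about 12 mm above the bench.
- **After release:** In the last scene picture the head was about 2 px and the terminal about 3 px from where they should be for a home, upright post. The force reading was near zero and the gripper was well clear above the post.
- **Bystanders:** The red post, jar and beaker showed at the same pixels as at the start. I did not measure their positions separately.
- **Disagreement:** The wrist camera read about 1.5 mm off in x from the arm's own position. I corrected for it before inserting.

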